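Switch on a bench supply at its locking toggle

TASK

Switch on the bench supply with the blue locking toggle: lift its spring-loaded blue collar until the lever comes free, flip the lever over to the side with the green strip, feel for the on notch there and leave the collar dropped fully home in it, so that the lever is locked on. Leave the orange switch as it is and do not disturb the carton or the tape roll.

Things in the scene. Friction and masses are not known exactly. Their poses are not given: they have to be found in the camera images.
- blue_box: switch box (the one to operate): grey, 120 (x) x 90 (y) x 50 mm, fixed to the table, blue plate on its -x end. Origin: centre of its underside; z up; x points from the black strip (off) to the green strip (on) on its top. A lever in the middle swings in its x-z plane; steel gate plates either side of its foot (|y| 7 to 19 mm) reach 43 mm from the hinge.
- blue_hinge (a point): point on the lever's hinge axis of the blue switch, 50 mm over the box's underside; the axis runs along the box's y
- blue_lever (a joint): lever angle, rad: 0 = off stop, leaning 0.5 rad from upright to the box's -x (black strip); 0.5 = upright; grows towards +x (green strip); far stop 1.1. The on notch of the gate lies somewhere from 0.70 to 0.85, set differently each time and not measured: it must be felt. The lever stays where it is left (friction, 1 to 2 N at the collar).
- blue_collar (a joint): lift of the collar along the lever, m: 0 = down (teeth in a notch, locked, lever play under 0.06 rad in the on notch), 0.017 = up at its end stop. Spring down: 4 N at 0, 9 N up. It must be over 0.014 to leave the off side. Let go between the notches it rests on the gate at about 0.013 and the lever still swings; it snaps down by itself over the on notch.
- blue_grip (a point): middle of the blue collar, a rounded block 30 (x) x 28 (y) x 38 mm (along the lever), to be gripped on its flat y sides; 65 mm from the hinge along the lever when down. Its z points up along the lever, its y along the hinge axis. Finger ends have clear room beside it from 46 mm off the hinge outwards.
- blue_tip (a point): top end of the lever: a black round knob, 23 mm diameter, from 108 to 126 mm from the hinge along the lever (10 mm rod below it); it can be gripped or pushed to swing the lever
- orange_box: switch box (same build, to be left alone): grey, 120 (x) x 90 (y) x 50 mm, fixed to the table, orange plate on its -x end. Origin: centre of its underside; z up; x points from the black strip (off) to the green strip (on) on its top. A lever in the middle swings in its x-z plane; steel gate plates either side of its foot (|y| 7 to 19 mm) reach 43 mm from the hinge.
- orange_hinge (a point): point on the lever's hinge axis of the orange switch, 50 mm over the box's underside; the axis runs along the box's y
- orange_lever (a joint): lever angle, rad: 0 = off stop, leaning 0.5 rad from upright to the box's -x (black strip); 0.5 = upright; grows towards +x (green strip); far stop 1.1. The on notch of the gate lies somewhere from 0.70 to 0.85, set differently each time and not measured: it must be felt. The lever stays where it is left (friction, 1 to 2 N at the collar).
- orange_collar (a joint): lift of the collar along the lever, m: 0 = down (teeth in a notch, locked, lever play under 0.06 rad in the on notch), 0.017 = up at its end stop. Spring down: 4 N at 0, 9 N up. It must be over 0.014 to leave the off side. Let go between the notches it rests on the gate at about 0.013 and the lever still swings; it snaps down by itself over the on notch.
- orange_grip (a point): middle of the orange collar, a rounded block 30 (x) x 28 (y) x 38 mm (along the lever), to be gripped on its flat y sides; 65 mm from the hinge along the lever when down. Its z points up along the lever, its y along the hinge axis. Finger ends have clear room beside it from 46 mm off the hinge outwards.
- orange_tip (a point): top end of the lever: a black round knob, 23 mm diameter, from 108 to 126 mm from the hinge along the lever (10 mm rod below it); it can be gripped or pushed to swing the lever
- swab_box: white and blue carton, 56 x 106 x 48 mm, lying loose; origin under its centre
- tape_roll: roll of cream tape lying flat, 103 mm across, 25 mm high, loose; origin under its centre

How it is judged:
By the outcome, as a careful person would: the job done as asked, in the order asked, and still so for the second after the job is handed in, with the robot touching nothing.
It also fails if it takes over 45 s, if anything falls off the work surface, if the arm or the gripper's body presses on something with over 40 N, if the wrist force passes 120 N, or if a joint passes its speed limit or range.

ROBOT

A 6-joint arm with a two-finger parallel gripper is mounted at the origin on a cart in front of the work surface, level with it; the furniture and walls round the work are solid. World frame = base frame: x ahead of the robot, y to its left, z up, the work surface at z = 0. Lengths are in mm, angles in rad, forces in N, time in s.
With the tool pointing down it reaches from about 275 to 975 mm from the base axis. Payload 8.4 kg.
Tool frame: the origin (TCP) lies on the centre line of the jaws, within the pads' length; the fingertips stand 17 mm ahead of it and the grasp point (between the pads) lies 2 mm behind it; y points along the fingers, z is the direction in which the jaws open and shut, and the axes are right-handed (so a half turn about y gives the same grasp; the last joint's range is limited). The gripper opens to 92 mm and grips with 3 to 60 N. Pads are 20 mm wide; open, the fingers measure 128 mm over their backs; the gripper's body (75 mm by 189 mm) begins 69 mm behind the grasp point.
Start: joints at [-1.178, 0.353, 1.633, -0, 1.155, -0.002], TCP at [240.388, -576.924, 204.883] pointing down, gripper open.
Joint ranges: [-2.63, 2.63], [-0.92, 2.1], [0.06, 2.66], [-1.3, 4.44], [0, 2.69], [-3.02, 3.02]. Speed limits (rad/s): [2.22, 2.22, 2.79, 3.14, 3.14, 3.14].

INTERFACE

Orientations are given as [roll, pitch, yaw] about the fixed x, y, z axes, in that order (R = Rz(yaw) Ry(pitch) Rx(roll)).
In Python, from bench import ctrl, optics, nets gives the robot as it stands.
- The arm moves only by the tool step_arm, never from a script. Its argument "plan" is one flat list of numbers, 7 for each row, row after row: the turn, a rotation vector about the tool's x, y, z in degrees, then the shift along the tool's x, y, z in cm, then the closure in counts, from 0 (fully open) to 255 (shut). In form: [rx, ry, rz, dx, dy, dz, jaw, rx, ry, rz, dx, dy, dz, jaw, ...]. A call has 1 to 5 rows; each row is the pose to reach, as a shift and turn from the pose measured when the call began, along the tool's axes at that moment; what a row does not reach only later rows make up. A row lasts 1/12 s, in which the tool goes at most 41.7 mm and 7.16 degrees, less where a joint would pass 70% of its speed; a pose out of reach is approached as far as the arm can. A call with a gripper value outside its range is refused whole. The fingers move at their own pace and stop on an object; "force" is the grip in N (left out, the last holds). Time passes only in rows, so rows that repeat a pose let the fingers close. It gives the time, the measured TCP pose, the force and the opening at its end, in the units of the state.
- ctrl.get_obs(): the state, without advancing time (a new reading comes with each control period).
- optics.get_image(name): name is "scene" or "side" or "wrist"; returns the picture (420x560x3 uint8, red, green, blue); there is no depth.
- optics.calibration(name): a dict with "fovy" (degrees; the focal length in pixels is half the picture's height over the tangent of half this angle, whatever the lens; pixels are square), "cx", "cy" (the principal point, pixels), "D" ([k1, k2, p1, p2, k3] as OpenCV has them; the pictures are not rectified), "R" (3x3) and "t" (3): a world point X has camera coordinates R X + t; the wrist camera has in their place "T_tool_cam" (4x4, takes a point from camera to tool coordinates, whose origin is the TCP and whose axes are the tool frame's). Camera axes: x right, y down, z forward; pixel columns grow to the right and rows downward; lengths in mm; the calibration is good to about 2 mm. A picture is of the moment at which its call begins: read the wrist's pose just before it. calibration takes no time and is no camera call.
- ctrl.hand_in(): hands the job in, once; it reports no verdict.
Trained networks look in the newest picture that a camera, given by its name, has taken for a name from the list of things; names that differ only in an ending like _2 or _b are one class to them, and where a whole thing is asked for, a point or a joint stands for the part that bears it (a point fixed in the world has none). Each returns a list of dicts, best first, with "p" (0 to 1); they miss things now and then, are a little off and sometimes report something else, mostly with a low value. They report only what shows in the picture. A call takes as long as a camera call.
- nets.cut_out(camera, target): "pixels" (420x560 bool, what is visible of it) and "centre" ([row, column] in pixels, amid what is visible of it).
- nets.tip_of(camera, target): "centre" ([row, column] in pixels: a listed point, or the origin of a listed thing).
The state is a dict: "clock": time; "joints": joint angles; "dq": joint speeds; "effort": joint torques, N m; "tcp_pos": TCP position; "orientation": TCP orientation; "wrist_force": force on the tool from outside, world axes, zero at the start; "torque": the same for the moment, N m; "opening": finger opening in mm.
Only numpy, scipy, OpenCV 4.12 (cv2) and the standard library are available. Lean on these libraries where they do the work, as an engineer would, in place of code of your own. Each camera call takes 0.05 s, during which the arm holds its last target.

## Working session

There is one attempt and no reset: what is moved stays moved. The work goes in short steps, Python scripts to look and compute and a tool call to move; the robot and the scene stay as the last step left them, time stands still between calls to the robot, and variables do not carry over. Pictures are saved under pics/ and viewed, and the job is handed in when it is done.

Besides the shell and the picture viewer there is one more tool, called after "Call:" as name(argument=value, ...) on one line, values as JSON. step_arm: Moves the arm, as the interface text tells. Its arguments: {"type":"object","properties":{"plan":{"type":"array","items":{"type":"number"}},"force":{"type":"number"}},"required":["plan"]}

```bash
ls; mkdir -p pics; python3 - <<'E'
from bench import ctrl, optics, nets
import cv2
print(ctrl.get_obs())
for n in ("scene","side"):
    im=optics.get_image(n); cv2.imwrite(f"pics/{n}0.png",im[:,:,::-1])
    c=optics.calibration(n); print(n,c)
    for t in ("blue_hinge","blue_grip","blue_tip","blue_box","orange_tip","orange_hinge","orange_box","swab_box","tape_roll"):
        print(t,[(r["p"],r["centre"]) for r in nets.tip_of(n,t)][:2])
E
```

```text
pics
{'clock': 0.0, 'joints': array([-1.17839452e+00,  3.53638453e-01,  1.63408510e+00, -1.96094475e-05,
        1.15523164e+00, -2.42860210e-03]), 'dq': array([-6.40277531e-06,  3.53961050e-04,  1.05905779e-05,  5.62117149e-04,
       -1.40658407e-03,  2.64310051e-05]), 'effort': array([ 1.37959360e-03, -5.93843830e+01, -3.34213614e+01,  6.96940999e-02,
        2.32431362e-02, -1.30287026e-04]), 'tcp_pos': array([ 240.19608378, -576.46737699,  204.19075172]), 'orientation': array([-1.57215890e+00, -1.46205424e-05, -2.74675430e+00]), 'wrist_force': array([-0.25108824, -0.42737565,  0.57074388]), 'torque': array([-0.01064394,  0.04235034, -0.00926061]), 'opening': 91.87537337242162}
scene {'fovy': 48.370674887658375, 'cx': 281.06154743434297, 'cy': 209.49200384369098, 'D': array([-0.02830605,  0.        ,  0.        ,  0.        ,  0.        ]), 'R': array([[-0.89683414, -0.44228134, -0.00870279],
       [-0.24374817,  0.51048534, -0.824616  ],
       [ 0.36915492, -0.73742249, -0.56562595]]), 't': array([ 607.96256114,  114.26481257, 1062.94043652])}
blue_hinge [(0.63, [190.0, 282.8]
[... 443 characters left out ...]
: 210.98196809436195, 'D': array([-0.06549072,  0.        ,  0.        ,  0.        ,  0.        ]), 'R': array([[ 0.98975054, -0.14169782,  0.01776528],
       [-0.08632197, -0.69272399, -0.71601815],
       [ 0.11376465,  0.70714581, -0.69785557]]), 't': array([-496.67566988,  291.07004718,  751.22609875])}
blue_hinge [(0.66, [287.8, 338.1])]
blue_grip [(0.85, [266.6, 325.9]), (0.73, [229.0, 329.6])]
blue_tip [(0.94, [252.3, 314.9])]
blue_box [(0.71, [297.9, 333.2]), (0.55, [202.4, 256.2])]
orange_tip [(0.71, [164.1, 231.6])]
orange_hinge [(0.82, [197.3, 256.0]), (0.66, [179.5, 246.8])]
orange_box [(0.73, [216.8, 256.7])]
swab_box [(0.68, [254.5, 226.0])]
tape_roll [(0.73, [227.3, 328.5])]
```

View pics/scene0.png

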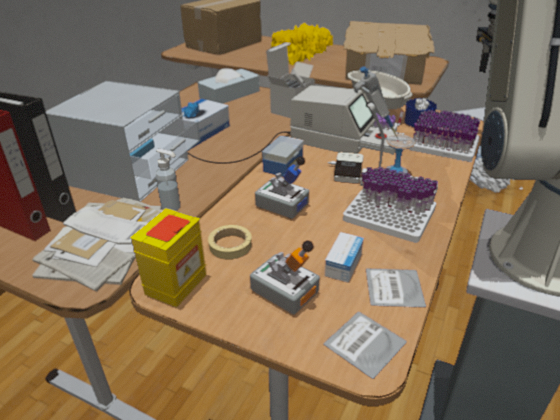

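View pics/side0.png

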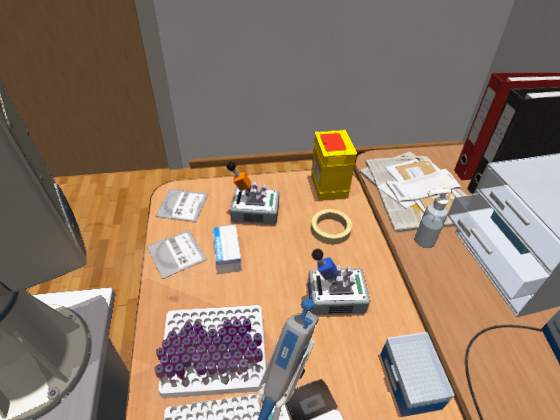

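```bash
cat > h.py <<'E'
import numpy as np, cv2
from scipy.spatial.transform import Rotation as Rn
from bench import ctrl, optics, nets
def cam(n, obs=None):
    c=optics.calibration(n); f=210/np.tan(np.radians(c["fovy"])/2)
    K=np.array([[f,0,c["cx"]],[0,f,c["cy"]],[0,0,1.]])
    if "R" in c: R,t=c["R"],c["t"]
    else:
        T=np.eye(4); T[:3,:3]=Rn.from_euler("xyz",obs["orientation"]).as_matrix(); T[:3,3]=obs["tcp_pos"]
        M=np.linalg.inv(T@c["T_tool_cam"]); R,t=M[:3,:3],M[:3,3]
    return K,np.array(c["D"]),R,t
def proj(C,X):
    K,D,R,t=C
    return cv2.projectPoints(np.atleast_2d(np.float64(X)),cv2.Rodrigues(R)[0],t,K,D)[0][:,0]
def ray(C,uv):
    K,D,R,t=C
    p=cv2.undistortPoints(np.float64([[uv]]),K,D)[0,0]
    d=R.T@np.array([p[0],p[1],1]); return -R.T@t, d/np.linalg.norm(d)
def tri(obs):  # list of (C,(u,v))
    A=np.zeros((3,3));b=np.zeros(3)
    for C,uv in obs:
        o,d=ray(C,uv);P=np.eye(3)-np.outer(d,d);A+=P;b+=P@o
    X=np.linalg.solve(A,b)
    return X,[np.round(proj(C,X)[0]-uv,1) for C,uv in obs]
def onz(C,uv,z):
    o,d=ray(C,uv); return o+d*(z-o[2])/d[2]
E
python3 - <<'E'
from h import *
S,D=cam("scene"),cam("side")
for n,a,b in [("bh",(282.8,190),(338.1,287.8)),("bg",(294.5,177.5),(325.9,266.6)),("bt",(303.9,155.2),(314.9,252.3)),("bb",(283.5,207.3),(333.2,297.9)),
 ("oh",(282.9,274.1),(256,197.3)),("ot",(311.3,245.8),(231.6,164.1)),("ob",(287.6,290.8),(256.7,216.8)),("swab",(342.8,266.2),(226,254.5)),("tape",(231.4,243.9),(328.5,227.3))]:
    print(n,*tri([(S,a),(D,b)]))
E
```

```text
bh [641.47481689  59.18656393  46.83110634] [array([0.6, 0.3]), array([ 0.7, -0.4])]
bg [607.09459299  72.75861467 103.69150972] [array([-1.3, -0.7]), array([-1.6,  0.9])]
bt [581.52786755  64.41845063 166.02311969] [array([0.4, 0.2]), array([ 0.5, -0.3])]
bb [637.48225775  66.23161872  -2.01723951] [array([0.2, 0.1]), array([ 0.2, -0.1])]
oh [497.63045697 355.83657086  51.5990554 ] [array([0., 0.]), array([ 0., -0.])]
ot [437.86051105 365.3661032  155.34558445] [array([-2. , -0.8]), array([-1.6,  0.6])]
ob [495.447051   341.69097053  -6.18249129] [array([-0.7, -0.3]), array([-0.5,  0.2])]
swab [411.59025667 220.63328343  -2.26011995] [array([0.9, 0.2]), array([ 0.8, -0.3])]
tape [674.98056897 269.99070752   6.44765573] [array([0.4, 0.2]), array([ 0.4, -0.2])]
```

The scene picture shows the blue switch at about (283,195), with the orange switch at (285,280). The side picture has blue at (338,285), with a pipette on its near side at (290,340). I'll zoom in.

```bash
python3 - <<'E'
import cv2
a=cv2.imread("pics/side0.png")[220:420,210:420];b=cv2.imread("pics/scene0.png")[80:230,240:450]
cv2.imwrite("pics/za.png",cv2.resize(a,None,fx=3,fy=3,interpolation=3)[:600]);cv2.imwrite("pics/zb.png",cv2.resize(b,None,fx=3.6,fy=3.6,interpolation=3))
E
```

```text
(no output)
```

View pics/za.png

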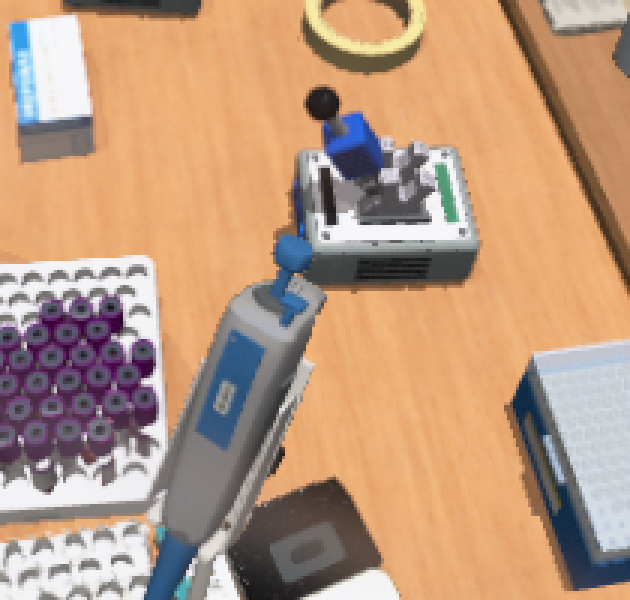

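View pics/zb.png

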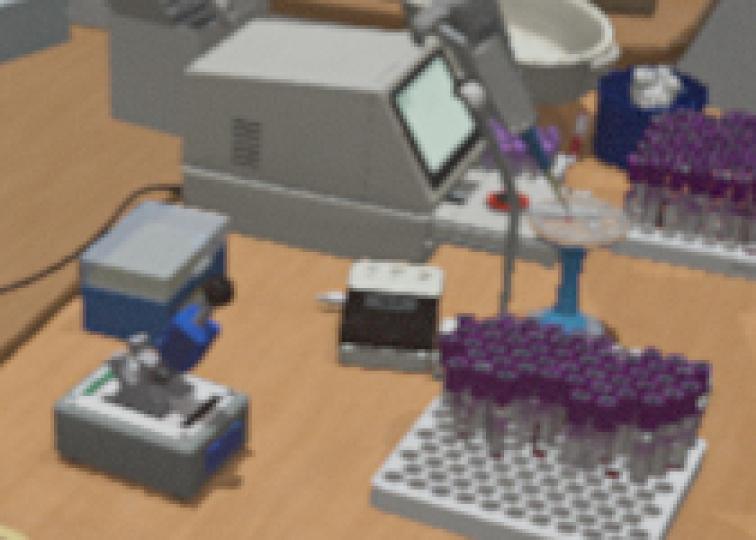

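```bash
python3 - <<'E'
import cv2
b=cv2.imread("pics/scene0.png")[40:190,320:450]
cv2.imwrite("pics/zc.png",cv2.resize(b,None,fx=4,fy=4,interpolation=3))
E
python3 - <<'E'
from h import *
S,D=cam("scene"),cam("side")
for s in [(364,70),(360,80)]: print(tri([(S,s),(D,(307,303))]))
E
```

```text
(array([ 512.44274369, -142.03182185,  325.14797847]), [array([-0.2, -0.1]), array([-0.3,  0.1])])
(array([ 516.63909015, -128.38608001,  303.05818976]), [array([-0.2, -0.1]), array([-0.4,  0.2])])
```

View pics/zc.png

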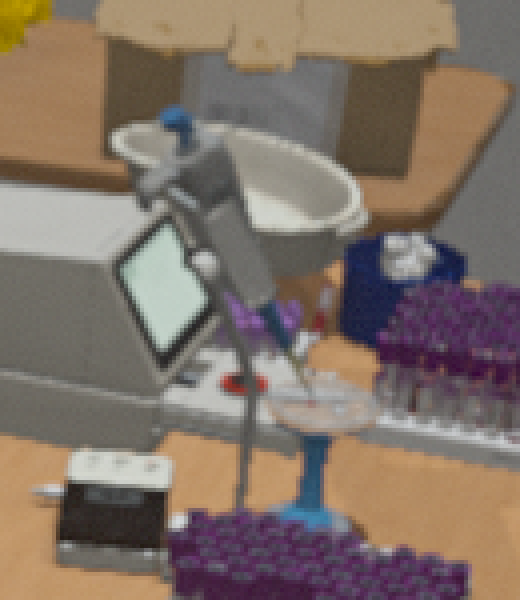

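```bash
python3 - <<'E'
from h import *
S,D=cam("scene"),cam("side")
for p in [(300,150),(455,147),(310,243),(472,241)]: print(onz(D,(210+p[0]/3,220+p[1]/3),50).round(1))
print("scene corners")
for p in [(130,345),(248,400),(190,462),(60,400)]: print(onz(S,(240+p[0]/3.6,80+p[1]/3.6),50).round(1))
print(optics.calibration("wrist"))
E
```

```text
[589.5 109.8  50. ]
[702.6  97.5  50. ]
[580.5  31.6  50. ]
[690.9  18.1  50. ]
scene corners
[690.1   5.1  50. ]
[577.4  38.7  50. ]
[581.5 129.   50. ]
[700.5  97.3  50. ]
{'fovy': 64.2374685432203, 'cx': 281.937530766849, 'cy': 208.64995837400457, 'D': array([-0.04469312,  0.        ,  0.        ,  0.        ,  0.        ]), 'T_tool_cam': array([[-1.46736173e-03,  9.66876570e-01,  2.55240172e-01,
        -7.23654378e+01],
       [ 1.21900871e-03, -2.55238528e-01,  9.66877349e-01,
        -1.79520965e+02],
       [ 9.99998180e-01,  1.72989882e-03, -8.04103714e-04,
         6.56468485e-02],
       [ 0.00000000e+00,  0.00000000e+00,  0.00000000e+00,
         1.00000000e+00]])}
```

```bash
cat >> h.py <<'E'
def pose(o=None):
    o=o or ctrl.get_obs(); return np.array(o["tcp_pos"]),Rn.from_euler("xyz",o["orientation"]).as_matrix()
def toolR(yaw,ang):
    """box yaw, lever angle a (0.5 upright): tool y = -lever dir, tool z = -box y"""
    th=ang-0.5
    bx=np.array([np.cos(yaw),np.sin(yaw),0]); by=np.array([-np.sin(yaw),np.cos(yaw),0]); k=np.array([0,0,1.])
    L=np.sin(th)*bx+np.cos(th)*k
    y=-L; z=-by; x=np.cross(y,z); return np.stack([x,y,z],1)
def row(P,R,jaw=0,o=None):
    p0,R0=pose(o); rv=np.degrees(Rn.from_matrix(R0.T@R).as_rotvec()); d=R0.T@(np.array(P)-p0)/10
    r=[round(float(v),1) for v in rv]+[round(float(v),2) for v in d]+[jaw]; print(r); return r
E
python3 - <<'E'
from h import *
p,R=pose()
row([240,-577,440],R); row([300,-460,440],toolR(-.12,.5)); row([560,60,440],toolR(-.12,.5))
E
```

```text
[0.0, 0.0, 0.0, 0.04, -23.51, -0.01, 0]
[-0.0, 29.5, 0.0, -10.0, -23.51, -8.5, 0]
[-0.0, 29.5, 0.0, -54.0, -23.51, -46.5, 0]
```

Call:
step_arm(plan=[0,0,0,0,-12,0,0,0,0,0,0,-23.5,0,0,0,0,0,0,-23.5,0,0,0,0,0,0,-23.5,0,0,0,0,0,0,-23.5,0,0])

```text
clock: 1.42
tcp_pos: [240.2, -576.5, 415.4]
orientation: [-1.571, 0.0, -2.747]
wrist_force: [1.0, -1.2, 0.8]
opening: 91.9
```

Call:
step_arm(plan=[0,29.5,0,-54,0,-46.5,0,0,29.5,0,-54,0,-46.5,0,0,29.5,0,-54,0,-46.5,0,0,29.5,0,-54,0,-46.5,0,0,29.5,0,-54,0,-46.5,0])

```text
clock: 1.83
tcp_pos: [332.9, -391.6, 414.0]
orientation: [-1.57, 0.001, 3.014]
wrist_force: [1.8, -0.1, -0.3]
opening: 91.9
```

```bash
python3 - <<'E'
from h import *
o=ctrl.get_obs(); print(o["clock"],o["tcp_pos"],o["joints"])
row([560,60,440],toolR(-.12,.5))
E
```

```text
1.8333 [ 332.87217181 -391.64231466  413.97367036] [-8.69206021e-01  3.90831365e-02  1.57247545e+00 -6.94850313e-05
  1.52925716e+00  8.29561575e-01]
[-0.0, -0.5, -0.0, -16.76, -2.62, -47.69, 0]
```

Call:
step_arm(plan=[0,-0.5,0,-4,-2.6,-11,0,0,-0.5,0,-16.8,-2.6,-47.7,0,0,-0.5,0,-16.8,-2.6,-47.7,0,0,-0.5,0,-16.8,-2.6,-47.7,0,0,-0.5,0,-16.8,-2.6,-47.7,0])

```text
clock: 2.25
tcp_pos: [426.1, -206.2, 429.3]
orientation: [-1.57, 0.001, 3.022]
wrist_force: [-0.4, -0.7, 0.1]
opening: 91.6
```

```bash
python3 - <<'E'
from h import *
o=ctrl.get_obs(); print(o["clock"],o["tcp_pos"],o["joints"])
R=toolR(-.12,.25)
row([530,60,420],R)
E
```

```text
2.25 [ 426.13912846 -206.1634464   429.27864334] [-4.53464140e-01 -3.67444393e-02  1.61733890e+00 -3.88966348e-04
  1.55949559e+00  1.23683021e+00]
[-0.0, 0.0, 14.2, -7.14, 0.91, -27.67, 0]
```

Call:
step_arm(plan=[0,0,0,-6.6,0,-13,0,0,0,0,-13.4,-1,-26,0,0,0,0,-13.4,-1,-28.2,0,0,0,0,-13.4,-1,-28.2,0,0,0,0,-13.4,-1,-28.2,0])

```text
clock: 2.67
tcp_pos: [538.0, -30.3, 435.6]
orientation: [-1.57, 0.002, 3.022]
wrist_force: [0.8, -0.6, -0.1]
opening: 92.0
```

Call:
step_arm(plan=[0,0,0,-3,0,-7,0,0,0,0,-3,0,-7,0,0,0,0,-3,0,-7,0])

```text
clock: 2.92
tcp_pos: [578.3, 41.0, 434.6]
orientation: [-1.572, 0.001, 3.026]
wrist_force: [-1.3, 0.4, -0.5]
opening: 92.1
```

```bash
python3 - <<'E'
from h import *
o=ctrl.get_obs(); print(o["clock"],o["tcp_pos"],o["orientation"],o["joints"],abs(o["dq"]).max())
im=optics.get_image("wrist"); cv2.imwrite("pics/w1.png",im[:,:,::-1])
C=cam("wrist",o)
for t in ("blue_hinge","blue_grip","blue_tip","blue_box"):
    print(t,[(r["p"],r["centre"]) for r in nets.tip_of("wrist",t)][:2])
E
```

```text
2.9167 [578.29140382  40.969273   434.59082055] [-1.57199976e+00  1.33620814e-03  3.02642929e+00] [6.75409766e-02 1.48692461e-01 1.40925298e+00 9.40691553e-04
 1.58211459e+00 1.75351123e+00] 0.08568957580955935
blue_hinge [(0.79, [127.9, 262.4])]
blue_grip [(0.78, [152.5, 262.7])]
blue_tip [(0.71, [172.7, 262.0])]
blue_box [(0.77, [126.7, 264.4])]
```

View pics/w1.png

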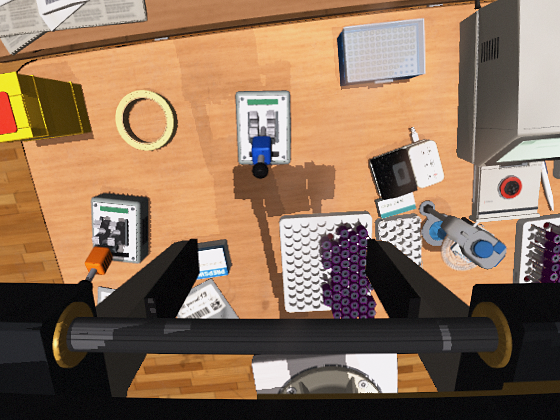

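The wrist picture shows the blue box at columns 236–291 and rows 92–165. The green strip is at the top (far side) and the knob is at (260,171). Nothing is in the way around it. I'll measure its corners.

```bash
python3 - <<'E'
import cv2
b=cv2.imread("pics/w1.png")[85:185,220:310]
cv2.imwrite("pics/zd.png",cv2.resize(b,None,fx=6,fy=6,interpolation=3))
E
```

```text
(no output)
```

View pics/zd.png

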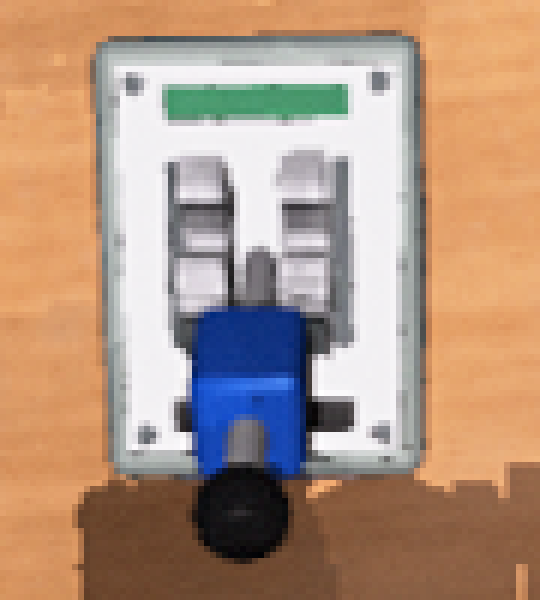

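```bash
python3 - <<'E'
from h import *
o=dict(tcp_pos=[578.29140382,40.969273,434.59082055],orientation=[-1.57199976e+00,1.33620814e-03,3.02642929e+00])
C=cam("wrist",o);S,D=cam("scene"),cam("side")
u=lambda p:(220+(p[0]-2.5)/6,85+(p[1]-2.5)/6)
q=[onz(C,u(p),50) for p in [(134,83),(379,80),(381,432),(147,434)]]
for a in q: print(a.round(1))
print("screw centre",np.mean(q,0).round(1))
for i,j in [(3,0),(2,1)]: d=q[j]-q[i]; print("len,yaw",np.hypot(*d[:2]),np.arctan2(d[1],d[0]))
for i,j in [(0,1),(3,2)]: d=q[i]-q[j]; print("w,yaw",np.hypot(*d[:2]),np.arctan2(-d[0],d[1]))
q=[onz(C,u(p),50) for p in [(97,38),(419,36),(424,474),(113,474)]]
print("outer centre",np.mean(q,0).round(1)); 
for i,j in [(3,0),(2,1)]: d=q[j]-q[i]; print("len,yaw",np.hypot(*d[:2]),np.arctan2(d[1],d[0]))
print("green strip mid",onz(C,u((256,101)),50))
kn=u((241,513)); print("knob",tri([(S,(303.9,155.2)),(D,(314.9,252.3)),(C,kn)]))
print("knob S-D pix" )
print("hinge net",tri([(S,(282.8,190)),(D,(338.1,287.8)),(C,(262.4,127.9))]))
print("box net",tri([(S,(283.5,207.3)),(D,(333.2,297.9)),(C,(264.4,126.7))]))
E
```

```text
[692.5  94.2  50. ]
[685.7  28.7  50. ]
[592.   38.7  50. ]
[598.9 103.9  50. ]
screw centre [642.3  66.4  50. ]
len,yaw 94.11162339596609 -0.10285266528735104
len,yaw 94.23910697061056 -0.10719738077969454
w,yaw 65.88700028595255 -0.10377410415615386
w,yaw 65.47779939701957 -0.1057132564023109
outer centre [642.2  65.5  50. ]
len,yaw 116.9079018561756 -0.1072875290320322
len,yaw 117.29586316106932 -0.09651751392400741
green strip mid [684.0838547  62.1746119  50.       ]
knob (array([584.21891996,  67.55053895, 164.74873157]), [array([-1.1,  1. ]), array([ 1.5, -1.2]), array([2.9, 3.5])])
knob S-D pix
hinge net (array([641.61615847,  63.02313011,  46.91403405]), [array([-0.1,  1. ]), array([ 0.3, -1.9]), array([2.7, 0.2])])
box net (array([639.75555405,  66.26035668,  -2.92739229]), [array([-0.6,  0.2]), array([ 1.1, -0. ]), array([0.5, 2.1])])
```

```bash
cat >> h.py <<'E'
HX,HY,YAW=642.,66.,-0.105
def lev(ang,r,hx=None,hy=None,yaw=None):
    hx=HX if hx is None else hx; hy=HY if hy is None else hy; yaw=YAW if yaw is None else yaw
    th=ang-.5; return np.array([hx+r*np.sin(th)*np.cos(yaw),hy+r*np.sin(th)*np.sin(yaw),50+r*np.cos(th)])
E
python3 - <<'E'
from h import *
o=dict(tcp_pos=[578.29140382,40.969273,434.59082055],orientation=[-1.57199976e+00,1.33620814e-03,3.02642929e+00])
C=cam("wrist",o);S,D=cam("scene"),cam("side")
u=lambda p:(220+(p[0]-2.5)/6,85+(p[1]-2.5)/6)
print("knob wrist obs",u((241,513)),onz(C,u((241,513)),152.7),"model",lev(0,117),proj(C,lev(0,117)),proj(S,lev(0,117)),proj(D,lev(0,117)))
print("collar top front edge etc; grip model",proj(C,lev(0,65)),proj(S,lev(0,65)),proj(D,lev(0,65)), "net 262.7,152.5 | 294.5,177.5| 325.9,266.6")
a=cv2.imread("pics/side0.png")
for X in [lev(0,117),lev(0,65),lev(0,0)]:
    p=proj(D,X)[0]; cv2.circle(a,tuple(int(round(v)) for v in p),1,(0,255,0),-1)
b=cv2.imread("pics/scene0.png")
for X in [lev(0,117),lev(0,65),lev(0,0)]:
    p=proj(S,X)[0]; cv2.circle(b,tuple(int(round(v)) for v in p),1,(0,255,0),-1)
w=cv2.imread("pics/w1.png")
for X in [lev(0,117),lev(0,65),lev(0,0)]:
    p=proj(C,X)[0]; cv2.circle(w,tuple(int(round(v)) for v in p),1,(0,255,0),-1)
R=lambda i:cv2.resize(i,(390,500),interpolation=3)
cv2.imwrite("pics/ze.png",np.hstack([cv2.resize(i,(266,340),interpolation=0) for i in (a[235:320,300:366],b[140:225,250:316],w[95:180,230:296])]))
E
```

```text
knob wrist obs (259.75, 170.08333333333331) [587.70460351  71.87565236 152.7       ] model [586.21613949  71.8789263  152.67715974] [[259.88773034 171.14237916]] [[301.19579697 161.17783392]] [[316.38077366 253.28459506]]
collar top front edge etc; grip model [[261.49052589 150.19921838]] [[292.35220362 174.70205123]] [[326.7123773  267.60690766]] net 262.7,152.5 | 294.5,177.5| 325.9,266.6
```

View pics/ze.png

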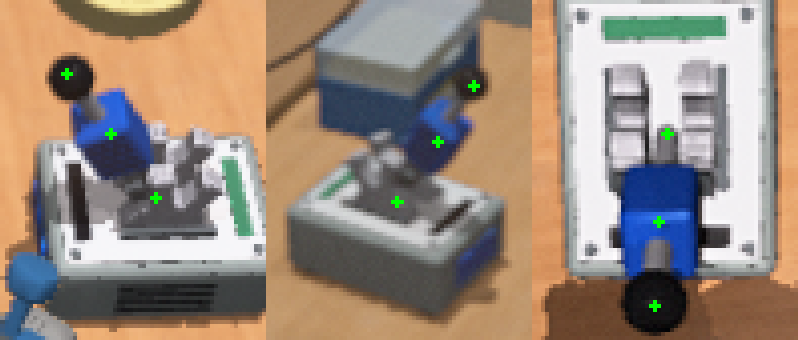

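```bash
python3 - <<'E'
from h import *
R=toolR(YAW,0); print(lev(0,165),lev(0,66))
row(lev(0,165),R)
E
```

```text
[563.33045313  74.29079351 194.80112271] [610.53218125  69.3163174  107.92044908]
[-0.3, -0.8, 28.5, 1.75, 24.09, -3.81, 0]
```

Call:
step_arm(plan=[0,0,14,0.9,8,-2,0,-0.3,-0.8,28.5,1.75,16,-3.8,0,-0.3,-0.8,28.5,1.75,24.1,-3.8,0,-0.3,-0.8,28.5,1.75,24.1,-3.8,0,-0.3,-0.8,28.5,1.75,24.1,-3.8,0])

```text
clock: 3.58
tcp_pos: [567.7, 62.5, 268.2]
orientation: [-1.571, 0.494, 3.032]
wrist_force: [1.7, 0.2, -1.1]
opening: 91.8
```

Call:
step_arm(plan=[0,0,0,0,0,0,0,0,0,0,0,0,0,0])

```text
clock: 3.75
tcp_pos: [564.3, 61.0, 266.1]
orientation: [-1.568, 0.487, 3.033]
wrist_force: [1.3, 0.1, 2.4]
opening: 92.1
```

```bash
python3 - <<'E'
from h import *
o=ctrl.get_obs(); print(o["clock"],o["tcp_pos"],o["orientation"],o["joints"],abs(o["dq"]).max())
R=toolR(YAW,0)
row(lev(0,165),R);row(lev(0,66),R)
E
```

```text
3.75 [564.2535894   60.9539926  266.07814361] [-1.56826742  0.48741333  3.03309524] [ 0.19878844 -0.03116004  2.0566148  -0.23638433  0.66262654  2.03193441] 0.20491023204535444
[-0.2, -0.2, 0.7, 3.55, 6.18, -1.33, 0]
[-0.2, -0.2, 0.7, 3.42, 16.08, -1.37, 0]
```

Call:
step_arm(plan=[-0.2,-0.2,0.7,3.55,6.2,-1.3,0,-0.2,-0.2,0.7,3.55,6.2,-1.3,0,-0.2,-0.2,0.7,3.55,6.2,-1.3,0,-0.2,-0.2,0.7,3.55,6.2,-1.3,0])

```text
clock: 4.08
tcp_pos: [566.4, 73.5, 197.3]
orientation: [-1.569, 0.5, 3.036]
wrist_force: [0.3, -0.2, 1.0]
opening: 91.7
```

```bash
python3 - <<'E'
from h import *
o=ctrl.get_obs(); print(o["clock"],o["tcp_pos"],o["joints"],abs(o["dq"]).max(),o["wrist_force"])
im=optics.get_image("wrist"); cv2.imwrite("pics/w2.png",im[:,:,::-1])
R=toolR(YAW,0)
row(lev(0,165),R);row(lev(0,66),R)
C=cam("wrist",o)
for r in (117,65,0): print(proj(C,lev(0,r)))
E
```

```text
4.0833 [566.40060128  73.46786848 197.25765202] [ 0.22953201  0.06601551  2.1382979  -0.34809447  0.48617579  2.17767446] 0.03571103594741656 [ 0.29351462 -0.15920202  0.98186562]
[-0.1, -0.0, -0.2, 0.51, 0.14, -0.02, 0]
[-0.1, -0.0, -0.2, 0.54, 10.04, -0.03, 0]
[[281.95540949 229.88488932]]
[[281.93450615 210.88871152]]
[[281.91675179 194.75308635]]
```

View pics/w2.png

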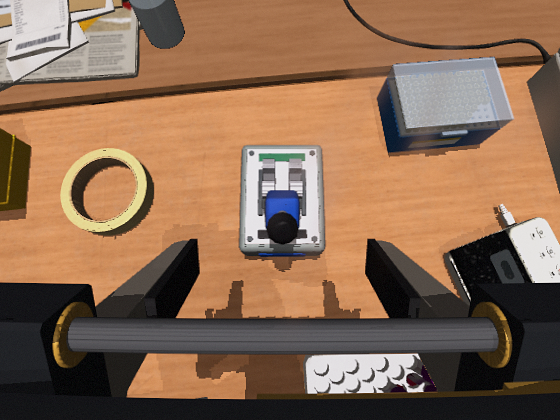

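The knob is at (282,228), against a predicted (282,230), and it sits between the fingers. Descending.

Call:
step_arm(plan=[-0.1,0,-0.2,0.5,2.5,0,0,-0.1,0,-0.2,0.5,5,0,0,-0.1,0,-0.2,0.5,7.5,0,0,-0.1,0,-0.2,0.5,10,0,0,-0.1,0,-0.2,0.5,10,0,0])

```text
clock: 4.55
tcp_pos: [614.3, 68.0, 108.7]
orientation: [-1.571, 0.501, 3.034]
wrist_force: [-0.2, 0.4, -0.5]
opening: 91.7
```

Call:
step_arm(plan=[0,0,0,0,0,0,0,0,0,0,0,0,0,0])

```text
clock: 4.72
tcp_pos: [616.9, 67.7, 111.7]
orientation: [-1.571, 0.504, 3.033]
wrist_force: [0.2, 0.5, 1.1]
opening: 92.0
```

```bash
python3 - <<'E'
from h import *
o=ctrl.get_obs(); print(o["clock"],o["tcp_pos"],o["joints"],abs(o["dq"]).max(),o["wrist_force"])
R=toolR(YAW,0)
row(lev(0,66),R)
im=optics.get_image("wrist"); cv2.imwrite("pics/w3.png",im[:,:,::-1])
C=cam("wrist",o)
for r in (117,65,0): print(proj(C,lev(0,r)))
E
```

```text
4.7167 [616.9100385   67.72764894 111.7219903 ] [ 0.19177515  0.28244072  2.12008944 -0.52091488  0.29040594  2.33810548] 0.023090802025623688 [0.18990093 0.50147835 1.06869751]
[-0.1, -0.2, -0.3, 0.75, 0.02, -0.09, 0]
[[281.03615423 309.91436728]]
[[281.30771636 261.54124448]]
[[281.49948803 227.44873484]]
```

View pics/w3.png

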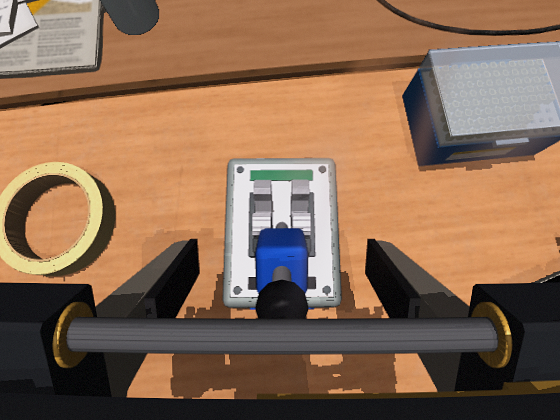

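Call:
step_arm(plan=[-0.1,-0.2,-0.3,0.75,0,-0.1,0,-0.1,-0.2,-0.3,0.75,0,-0.1,0,-0.1,-0.2,-0.3,0.75,0,-0.1,0,-0.1,-0.2,-0.3,0.75,0,-0.1,0])

```text
clock: 5.1
tcp_pos: [609.9, 69.8, 108.8]
orientation: [-1.572, 0.5, 3.037]
wrist_force: [-0.1, 0.1, 0.6]
opening: 92.0
```

```bash
python3 - <<'E'
from h import *
o=ctrl.get_obs(); print(o["clock"],o["tcp_pos"],o["joints"],abs(o["dq"]).max(),o["wrist_force"])
R=toolR(YAW,0)
row(lev(0,66),R)
E
```

```text
5.1 [609.91181318  69.75325232 108.76349637] [ 0.19643044  0.27944662  2.13228962 -0.52529518  0.28547695  2.34398292] 0.0077700077416323985 [-0.1489441   0.12849473  0.56414219]
[0.1, 0.0, -0.0, -0.02, 0.11, 0.04, 0]
```

Call:
step_arm(plan=[0,0,0,0,0,0,255,0,0,0,0,0,0,255,0,0,0,0,0,0,255,0,0,0,0,0,0,255,0,0,0,0,0,0,255], force=35)

```text
clock: 5.52
tcp_pos: [609.9, 69.7, 108.7]
orientation: [-1.571, 0.5, 3.037]
wrist_force: [0.2, 0.1, 0.2]
opening: 60.7
```

Call:
step_arm(plan=[0,0,0,0,0,0,255,0,0,0,0,0,0,255,0,0,0,0,0,0,255,0,0,0,0,0,0,255])

```text
clock: 5.85
tcp_pos: [609.9, 69.7, 108.6]
orientation: [-1.571, 0.5, 3.037]
wrist_force: [0.7, 0.3, -0.1]
opening: 33.9
```

Call:
step_arm(plan=[0,0,0,0,0,0,255,0,0,0,0,0,0,255,0,0,0,0,0,0,255])

```text
clock: 6.1
tcp_pos: [609.6, 69.2, 108.5]
orientation: [-1.571, 0.499, 3.037]
wrist_force: [-0.6, -4.7, 1.7]
opening: 27.5
```

Call:
step_arm(plan=[0,0,0,0,-0.6,0,255,0,0,0,0,-1.2,0,255,0,0,0,0,-1.6,0,255,0,0,0,0,-1.6,0,255,0,0,0,0,-1.6,0,255])

```text
clock: 6.52
tcp_pos: [601.5, 69.9, 122.8]
orientation: [-1.57, 0.499, 3.037]
wrist_force: [4.0, -4.1, -7.4]
opening: 27.5
```

```bash
cat >> h.py <<'E'
def where(o=None):
    o=o or ctrl.get_obs(); p,R=pose(o)
    bx=np.array([np.cos(YAW),np.sin(YAW),0]);by=np.array([-np.sin(YAW),np.cos(YAW),0])
    d=p-np.array([HX,HY,50]); print("t",round(o["clock"],2),"r",np.hypot(d@bx,d[2]).round(2),"ang",(0.5+np.arctan2(d@bx,d[2])).round(4),"y",(d@by).round(2),"toolang",(0.5+np.arctan2(-R[:,1]@bx,-R[2,1])).round(4),"F box", np.round([o["wrist_force"]@bx,o["wrist_force"]@by,o["wrist_force"][2]],2),"open",o["opening"].round(1) if hasattr(o["opening"],'round') else o["opening"])
E
python3 - <<'E'
from h import *
where()
R=toolR(YAW,0); row(lev(0,82.5),R)
E
```

```text
t 6.52 r 83.39 ang -0.0092 y -0.35 toolang 0.0011 F box [ 4.42 -3.63 -7.41] open 27.475233204576654
[0.0, 0.0, 0.1, -0.08, 0.09, -0.03, 0]
```

```bash
python3 - <<'E'
from h import *
for a in (.06,.12,.18,.24,.30): row(lev(a,83.3),toolR(YAW,a),255)
E
```

```text
[0.0, 0.0, -3.4, -0.58, 0.02, -0.03, 255]
[0.0, 0.0, -6.8, -1.07, 0.07, -0.03, 255]
[0.0, 0.0, -10.3, -1.57, 0.14, -0.03, 255]
[-0.0, 0.0, -13.7, -2.06, 0.24, -0.03, 255]
[-0.0, 0.0, -17.1, -2.54, 0.38, -0.03, 255]
```

Call:
step_arm(plan=[0,0,-3.4,-0.5,0,0,255,0,0,-6.8,-1,0.05,0,255,0,0,-10.3,-1.5,0.12,0,255,0,0,-13.7,-2,0.22,0,255,0,0,-17.1,-2.5,0.36,0,255])

```text
clock: 6.93
tcp_pos: [623.8, 67.6, 131.4]
orientation: [-1.571, 0.195, 3.038]
wrist_force: [1.1, -3.9, -9.9]
opening: 27.8
```

```bash
python3 - <<'E'
from h import *
where()
for a in (.3,.36,.42,.48,.54,.6): row(lev(a,82.5),toolR(YAW,a),255)
E
```

```text
t 6.93 r 83.41 ang 0.2788 y -0.33 toolang 0.3046 F box [ 1.46 -3.81 -9.88] open 27.75217301160043
[0.0, 0.1, 0.3, -0.18, 0.09, -0.03, 255]
[0.0, 0.1, -3.2, -0.67, 0.1, -0.03, 255]
[0.0, 0.1, -6.6, -1.17, 0.14, -0.03, 255]
[0.0, 0.1, -10.1, -1.65, 0.22, -0.03, 255]
[0.0, 0.1, -13.5, -2.14, 0.32, -0.03, 255]
[0.0, 0.1, -16.9, -2.62, 0.45, -0.03, 255]
```

Call:
step_arm(plan=[0,0,-3.2,-0.65,0.05,0,255,0,0,-6.6,-1.15,0.1,0,255,0,0,-10.1,-1.65,0.2,0,255,0,0,-13.5,-2.15,0.32,0,255,0,0,-15.8,-2.5,0.4,0,255])

```text
clock: 7.35
tcp_pos: [647.9, 65.0, 131.4]
orientation: [-1.571, -0.086, 3.039]
wrist_force: [-2.3, -1.7, -8.4]
opening: 27.4
```

```bash
python3 - <<'E'
from h import *
where(); o=ctrl.get_obs(); print(o["joints"])
for r in (82,80,79): row(lev(.6,r),toolR(YAW,.6),255)
im=optics.get_image("side"); cv2.imwrite("pics/s4.png",cv2.resize(im[220:340,270:410,::-1],None,fx=5,fy=5,interpolation=3))
E
```

```text
t 7.35 r 81.62 ang 0.5733 y -0.37 toolang 0.5863 F box [-2.14 -1.9  -8.36] open 27.39135740029886
[0.08820098 0.51132424 1.56438897 0.01833871 1.15058726 1.75350044]
[0.0, 0.1, -0.8, -0.22, -0.04, -0.04, 255]
[0.0, 0.1, -0.8, -0.22, 0.16, -0.04, 255]
[0.0, 0.1, -0.8, -0.21, 0.26, -0.04, 255]
```

View pics/s4.png

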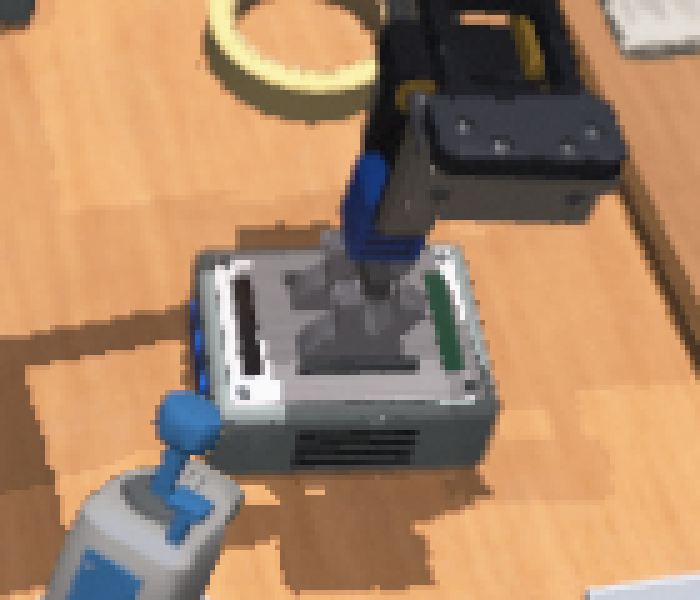

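Call:
step_arm(plan=[0,0,-0.8,-0.2,0.08,0,255,0,0,-0.8,-0.2,0.16,0,255,0,0,-0.8,-0.2,0.16,0,255])

```text
clock: 7.65
tcp_pos: [650.0, 64.8, 128.7]
orientation: [-1.571, -0.102, 3.039]
wrist_force: [-1.5, -1.8, -9.4]
opening: 27.3
```

```bash
python3 - <<'E'
from h import *
where(); row(lev(.6,79),toolR(YAW,.6),255)
E
```

```text
t 7.65 r 79.16 ang 0.6022 y -0.35 toolang 0.6017 F box [-1.27 -1.93 -9.36] open 27.32682282674142
[0.0, 0.1, 0.1, 0.02, 0.02, -0.03, 255]
```

Call:
step_arm(plan=[0,0,0,0,0.1,0,255,0,0,0,0,0.1,0,255,0,0,0,0,0.1,0,255])

```text
clock: 7.9
tcp_pos: [649.9, 64.8, 128.5]
orientation: [-1.571, -0.1, 3.039]
wrist_force: [-1.1, -2.1, -2.1]
opening: 27.2
```

```bash
python3 - <<'E'
from h import *
where(); row(lev(.6,78),toolR(YAW,.6),255)
E
```

```text
t 7.9 r 78.87 ang 0.6015 y -0.35 toolang 0.6003 F box [-0.83 -2.25 -2.12] open 27.19083221978658
[0.0, 0.1, 0.0, 0.01, 0.09, -0.04, 255]
```

```bash
python3 - <<'E'
from h import *
for a in (.62,.64,.66,.68,.70): row(lev(a,78.1),toolR(YAW,a),255)
E
```

```text
[0.0, 0.1, -1.1, -0.14, 0.08, -0.03, 255]
[-0.0, 0.1, -2.3, -0.3, 0.08, -0.03, 255]
[-0.0, 0.1, -3.4, -0.46, 0.09, -0.03, 255]
[-0.0, 0.1, -4.6, -0.61, 0.1, -0.03, 255]
[-0.0, 0.1, -5.7, -0.77, 0.12, -0.03, 255]
```

Call:
step_arm(plan=[0,0,-1.1,-0.15,0.08,0,255,0,0,-2.3,-0.3,0.08,0,255,0,0,-3.4,-0.45,0.09,0,255,0,0,-4,-0.55,0.1,0,255,0,0,-4,-0.55,0.1,0,255])

```text
clock: 8.32
tcp_pos: [655.0, 64.3, 126.0]
orientation: [-1.571, -0.172, 3.039]
wrist_force: [-2.9, -2.1, -6.6]
opening: 27.4
```

```bash
python3 - <<'E'
from h import *
where()
for a in (.67,.68,.69,.70,.71): row(lev(a,78.0),toolR(YAW,a),255)
E
```

```text
t 8.32 r 77.15 ang 0.6701 y -0.36 toolang 0.6725 F box [-2.71 -2.37 -6.56] open 27.418023762878878
[-0.0, 0.1, 0.1, 0.0, -0.09, -0.04, 255]
[-0.0, 0.1, -0.4, -0.08, -0.09, -0.04, 255]
[-0.0, 0.1, -1.0, -0.16, -0.08, -0.04, 255]
[-0.0, 0.1, -1.6, -0.23, -0.08, -0.04, 255]
[-0.0, 0.1, -2.1, -0.31, -0.08, -0.03, 255]
```

Call:
step_arm(plan=[0,0,0,0,0.1,0,255,0,0,0,0,0.1,0,255,0,0,0,0,0.1,0,255])

```text
clock: 8.57
tcp_pos: [654.7, 64.3, 124.8]
orientation: [-1.571, -0.172, 3.039]
wrist_force: [-1.9, -2.3, -7.6]
opening: 27.6
```

```bash
python3 - <<'E'
from h import *
where()
E
```

```text
t 8.57 r 75.86 ang 0.6692 y -0.35 toolang 0.6724 F box [-1.68 -2.48 -7.56] open 27.570097336425103
```

Call:
step_arm(plan=[0,0,0,0,0.15,0,255,0,0,0,0,0.3,0,255,0,0,0,0,0.3,0,255,0,0,0,0,0.3,0,255])

```text
clock: 8.9
tcp_pos: [654.1, 64.4, 121.9]
orientation: [-1.571, -0.172, 3.039]
wrist_force: [-1.6, -1.9, -6.5]
opening: 27.6
```

```bash
python3 - <<'E'
from h import *
where()
E
```

```text
t 8.9 r 72.9 ang 0.6687 y -0.34 toolang 0.6722 F box [-1.43 -2.06 -6.47] open 27.609227300716217
```

Call:
step_arm(plan=[0,0,0,0,0.2,0,255,0,0,0,0,0.4,0,255,0,0,0,0,0.5,0,255,0,0,0,0,0.5,0,255,0,0,0,0,0.5,0,255])

```text
clock: 9.32
tcp_pos: [653.3, 64.5, 116.9]
orientation: [-1.571, -0.172, 3.039]
wrist_force: [-2.9, -2.1, -4.3]
opening: 27.5
```

```bash
python3 - <<'E'
from h import *
where()
E
```

```text
t 9.32 r 67.88 ang 0.6688 y -0.34 toolang 0.6722 F box [-2.62 -2.41 -4.25] open 27.525552600093544
```

Call:
step_arm(plan=[0,0,0,0,0.1,0,255,0,0,0,0,0.2,0,255,0,0,0,0,0.2,0,255,0,0,0,0,0.2,0,255])

```text
clock: 9.65
tcp_pos: [653.8, 64.5, 116.2]
orientation: [-1.571, -0.17, 3.039]
wrist_force: [-2.3, -2.5, 6.3]
opening: 27.1
```

```bash
python3 - <<'E'
from h import *
where()
E
```

```text
t 9.65 r 67.21 ang 0.6778 y -0.3 toolang 0.6703 F box [-2.03 -2.75  6.34] open 27.145880623706038
```

Bottomed out at r≈67.2, against 66.9 when it was home at the start. I'll test the lock with small sideways pushes.

Call:
step_arm(plan=[0,0,0,-0.2,0,0,255,0,0,0,-0.4,0,0,255,0,0,0,-0.4,0,0,255,0,0,0,-0.4,0,0,255])

```text
clock: 9.98
tcp_pos: [657.2, 64.1, 115.5]
orientation: [-1.571, -0.172, 3.039]
wrist_force: [-5.0, -2.4, 1.1]
opening: 27.7
```

```bash
python3 - <<'E'
from h import *
where()
E
```

```text
t 9.98 r 67.28 ang 0.7298 y -0.33 toolang 0.6715 F box [-4.67 -2.92  1.06] open 27.705502538787158
```

Call:
step_arm(plan=[0,0,0,0.2,0,0,255,0,0,0,0.5,0,0,255,0,0,0,0.6,0,0,255,0,0,0,0.6,0,0,255,0,0,0,0.6,0,0,255])

```text
clock: 10.4
tcp_pos: [653.1, 64.5, 116.5]
orientation: [-1.571, -0.167, 3.039]
wrist_force: [4.2, -3.5, -5.2]
opening: 27.7
```

```bash
python3 - <<'E'
from h import *
where()
E
```

```text
t 10.4 r 67.41 ang 0.6667 y -0.3 toolang 0.6672 F box [ 4.56 -3.09 -5.19] open 27.66727827669286
```

Call:
step_arm(plan=[0,0,0,-0.3,0,0,255,0,0,0,-0.6,0,0,255,0,0,0,-0.8,0,0,255,0,0,0,-0.8,0,0,255,0,0,0,-0.8,0,0,255])

```text
clock: 10.82
tcp_pos: [659.9, 63.8, 114.9]
orientation: [-1.571, -0.17, 3.039]
wrist_force: [-4.4, -1.9, -0.3]
opening: 27.7
```

```bash
python3 - <<'E'
from h import *
where()
E
```

```text
t 10.82 r 67.41 ang 0.7715 y -0.31 toolang 0.6698 F box [-4.18 -2.32 -0.3 ] open 27.66023340147305
```

```bash
python3 - <<'E'
from h import *
ims=[]
o=ctrl.get_obs()
for n,(r0,c0) in (("side",(225,290)),("scene",(140,240)),("wrist",(180,220))):
    im=optics.get_image(n); cv2.imwrite(f"pics/{n}5.png",im[:,:,::-1])
    if n!="wrist": ims.append(cv2.resize(im[r0:r0+90,c0:c0+80,::-1],(400,450),interpolation=3))
cv2.imwrite("pics/z5.png",np.hstack(ims))
E
```

```text
(no output)
```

View pics/z5.png

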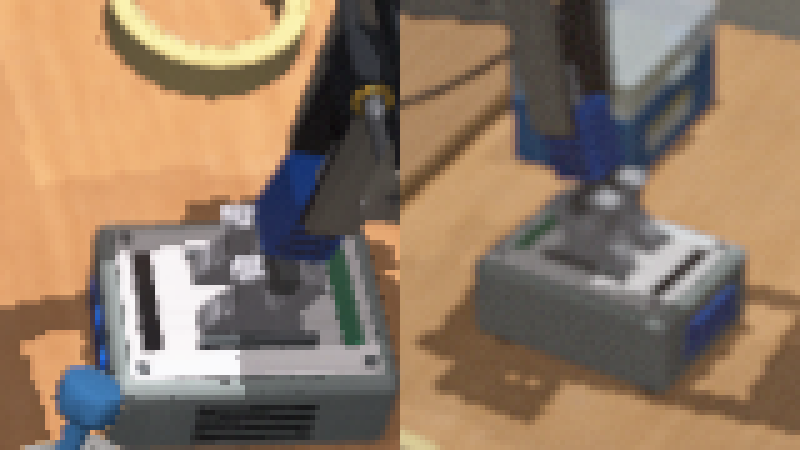

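View pics/wrist5.png

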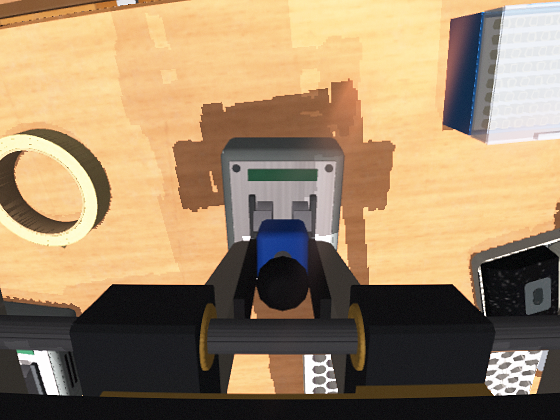

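```bash
python3 - <<'E'
from h import *
C=cam("wrist",ctrl.get_obs())
for a in (.62,.66,.70,.74,.78,.82): print(a,proj(C,lev(a,117)).round(1), proj(C,lev(a,65+19)).round(1),proj(C,lev(a,65+19+13)).round(1))
q=proj(C,[lev(0.5,0)+np.array([46*np.cos(YAW)-s*33*np.sin(YAW),46*np.sin(YAW)+s*33*np.cos(YAW),0]) for s in (-1,1)]);print("screws",q)
b=cv2.imread("pics/wrist5.png")[120:330,200:370]
cv2.imwrite("pics/z6.png",cv2.resize(b,None,fx=2.8,fy=2.8,interpolation=3))
E
```

```text
0.62 [[281.8 319.3]] [[281.9 281.4]] [[281.9 294.7]]
0.66 [[281.8 310.2]] [[281.9 275.8]] [[281.9 287.8]]
0.7 [[281.9 300.6]] [[281.9 269.9]] [[281.9 280.6]]
0.74 [[281.9 290.7]] [[282. 264.]] [[282.  273.2]]
0.78 [[282.  280.4]] [[282.  257.9]] [[282.  265.7]]
0.82 [[282.  269.9]] [[282.  251.6]] [[282.  257.9]]
screws [[328.28047493 169.27934379]
 [236.28354144 168.87087229]]
```

View pics/z6.png

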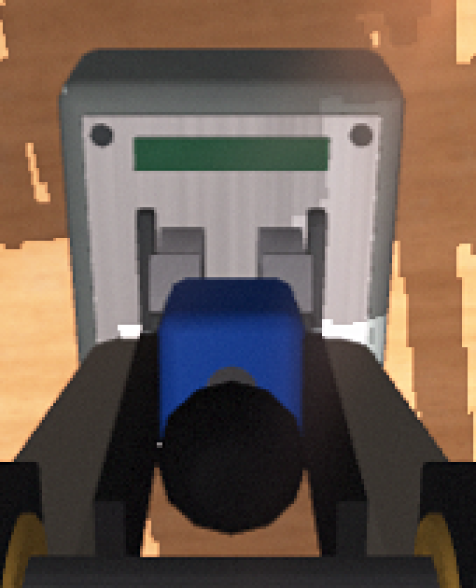

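```bash
python3 - <<'E'
from h import *
o=dict(tcp_pos=[578.29140382,40.969273,434.59082055],orientation=[-1.57199976e+00,1.33620814e-03,3.02642929e+00])
C=cam("wrist",o)
for a in np.arange(.3,1.3,.1):
    P=[lev(a,r)+s*13*np.array([-np.sin(YAW),np.cos(YAW),0]) for r in (43,30) for s in (1,-1)]
    print(a.round(2),((proj(C,P)-[220,85])*6+2.5).round(0).tolist())
E
python3 - <<'E'
import cv2
b=cv2.imread("pics/w1.png")[107:145,242:284]
cv2.imwrite("pics/zf.png",cv2.resize(b,None,fx=14,fy=14,interpolation=0))
b=cv2.imread("pics/w3.png")[170:250,235:330]
cv2.imwrite("pics/zg.png",cv2.resize(b,None,fx=7,fy=7,interpolation=3))
E
```

```text
0.3 [[201.0, 300.0], [303.0, 299.0], [205.0, 288.0], [305.0, 287.0]]
0.4 [[201.0, 283.0], [303.0, 282.0], [205.0, 276.0], [305.0, 275.0]]
0.5 [[200.0, 266.0], [303.0, 265.0], [205.0, 264.0], [305.0, 263.0]]
0.6 [[200.0, 248.0], [302.0, 247.0], [204.0, 253.0], [304.0, 252.0]]
0.7 [[200.0, 231.0], [302.0, 230.0], [204.0, 241.0], [304.0, 240.0]]
0.8 [[199.0, 214.0], [302.0, 213.0], [204.0, 229.0], [304.0, 228.0]]
0.9 [[199.0, 198.0], [302.0, 197.0], [204.0, 218.0], [304.0, 217.0]]
1.0 [[200.0, 182.0], [302.0, 181.0], [204.0, 208.0], [304.0, 207.0]]
1.1 [[200.0, 167.0], [302.0, 166.0], [204.0, 198.0], [304.0, 196.0]]
1.2 [[201.0, 154.0], [302.0, 153.0], [205.0, 188.0], [304.0, 187.0]]
```

View pics/zf.png

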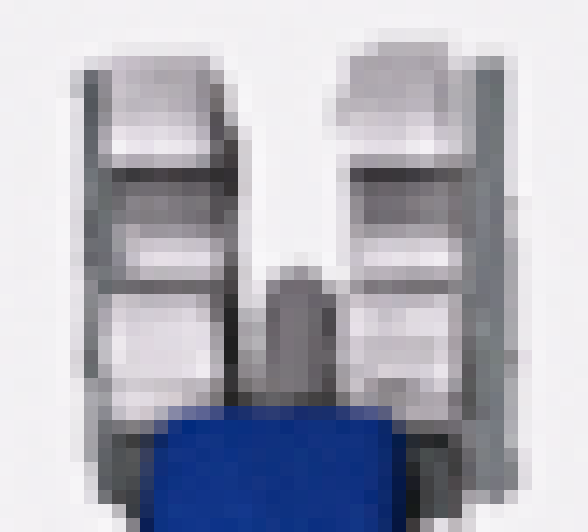

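View pics/zg.png

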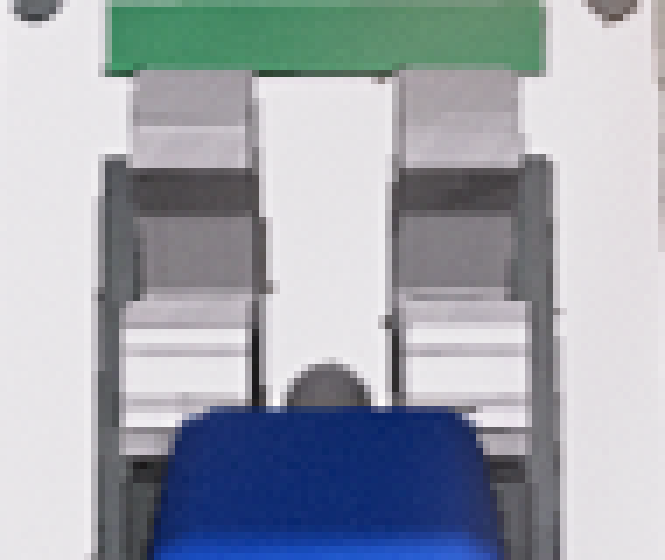

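The notch centre seen in the pictures (~0.72) matches the middle of the travel I felt (0.667–0.77). I'll push a little further to check that it stops hard.

Call:
step_arm(plan=[0,0,0,-0.2,0,0,255,0,0,0,-0.3,0,0,255,0,0,0,-0.4,0,0,255,0,0,0,-0.4,0,0,255])

```text
clock: 11.3
tcp_pos: [660.6, 63.7, 114.7]
orientation: [-1.571, -0.177, 3.039]
wrist_force: [-13.7, -0.5, 9.4]
opening: 27.6
```

```bash
python3 - <<'E'
from h import *
where()
E
```

```text
t 11.3 r 67.37 ang 0.7818 y -0.29 toolang 0.6768 F box [-13.58  -1.93   9.39] open 27.557785462183375
```

A hard stop: 4 mm commanded moved it only 0.7 mm, with about 14 N sideways, so the lever is locked. I'll recentre, release and back out along the lever.

```bash
python3 - <<'E'
from h import *
row(lev(.725,67.0),toolR(YAW,.7),255)
E
```

```text
[-0.0, 0.2, -1.3, 0.38, 0.01, -0.03, 255]
```

Call:
step_arm(plan=[0,0,-0.6,0.2,0,0,255,0,0,-1.3,0.4,0,0,255,0,0,-1.3,0.4,0,0,255,0,0,-1.3,0.4,0,0,0,0,0,-1.3,0.4,0,0,0])

```text
clock: 11.72
tcp_pos: [657.2, 64.7, 115.6]
orientation: [-1.572, -0.199, 3.039]
wrist_force: [-1.1, -0.1, 0.5]
opening: 38.5
```

Call:
step_arm(plan=[0,0,0,0,0,0,0,0,0,0,0,0,0,0,0,0,0,0,0,0,0,0,0,0,0,0,0,0,0,0,0,0,0,0,0])

```text
clock: 12.13
tcp_pos: [657.1, 64.8, 115.6]
orientation: [-1.572, -0.199, 3.039]
wrist_force: [-0.2, -0.6, 0.2]
opening: 71.9
```

Call:
step_arm(plan=[0,0,0,0,0,0,0,0,0,0,0,0,0,0,0,0,0,0,0,0,0])

```text
clock: 12.38
tcp_pos: [657.1, 64.8, 115.6]
orientation: [-1.572, -0.199, 3.039]
wrist_force: [0.5, -0.6, 0.3]
opening: 91.2
```

```bash
python3 - <<'E'
from h import *
where(); row(lev(.71,160),toolR(YAW,.7),0)
E
```

```text
t 12.38 r 67.36 ang 0.727 y 0.39 toolang 0.6988 F box [ 0.54 -0.59  0.27] open 91.19819180156279
[0.0, 0.2, -0.1, 0.01, -9.27, 0.03, 0]
```

Call:
step_arm(plan=[0,0,0,0,-3,0,0,0,0,0,0,-6,0,0,0,0,0,0,-9.5,0,0,0,0,0,0,-13,0,0,0,0,0,0,-16,0,0])

```text
clock: 12.8
tcp_pos: [689.1, 61.3, 275.1]
orientation: [-1.572, -0.197, 3.039]
wrist_force: [0.1, 0.3, -0.2]
opening: 92.0
```

Call:
step_arm(plan=[0,0,0,0,-2,0,0,0,0,0,0,-4,0,0,0,0,0,0,-4,0,0,0,0,0,0,-4,0,0,0,0,0,0,-4,0,0])

```text
clock: 13.22
tcp_pos: [696.2, 60.4, 312.9]
orientation: [-1.572, -0.199, 3.039]
wrist_force: [-0.3, 0.4, -0.8]
opening: 92.1
```

```bash
python3 - <<'E'
from h import *
where(); o=ctrl.get_obs()
ims=[]
for n,(r0,c0) in (("side",(225,290)),("scene",(140,240)),("wrist",(180,220))):
    im=optics.get_image(n); cv2.imwrite(f"pics/{n}7.png",im[:,:,::-1])
    if n!="wrist": ims.append(cv2.resize(im[r0:r0+90,c0:c0+80,::-1],(400,450),interpolation=3))
    for t in ("blue_tip","blue_grip","orange_tip","swab_box","tape_roll"): print(n,t,[(r["p"],r["centre"]) for r in nets.tip_of(n,t)][:1])
cv2.imwrite("pics/z7.png",np.hstack(ims))
for n in ("side","scene","wrist"):
    C=cam(n,o); print(n,[(a,r,proj(C,lev(a,r))[0].round(1).tolist()) for a,r in ((.68,117),(.72,117),(.76,117),(.72,65),(.72,78),(.72,84),(.72,97))])
E
```

```text
t 13.22 r 268.48 ang 0.7044 y 0.15 toolang 0.6991 F box [-0.33  0.38 -0.8 ] open 92.0579434511401
side blue_tip [(0.8, [248.5, 361.6])]
side blue_grip [(0.67, [263.1, 349.8])]
side orange_tip [(0.86, [162.5, 229.3])]
side swab_box [(0.73, [253.7, 230.7])]
side tape_roll [(0.83, [227.1, 330.1])]
scene blue_tip [(0.83, [141.7, 275.2])]
scene blue_grip [(0.68, [166.9, 277.0])]
scene orange_tip [(0.81, [242.5, 312.5])]
scene swab_box [(0.76, [261.4, 344.7])]
scene tape_roll [(0.94, [244.1, 231.0])]
wrist blue_tip [(0.81, [189.3, 283.2])]
wrist blue_grip [(0.88, [184.4, 281.7])]
wrist orange_tip []
wrist swab_box [(0.7, [293.2, 212.9])]
wrist tape_roll [(0.45, [190.0, 281.8])]
side [(0.68, 117, [357.0, 248.3]), (0.72, 117, [359.3, 248.6]), (0.76, 117, [361.5, 248.9]), (0.72, 65, [349.5, 265.2]), (0.72, 78, [351.9, 261.2]), (0.72, 84, [353.0, 259.3]), (0.72, 97, [355.4, 255.1])]
scene [(0.68, 117, [274.6, 149.1]), (0.72, 117, [273.1, 149.0]), (0.76, 117, [271.6, 148.9]), (0.72, 65, [277.2, 167.9]), (0.72, 78, [276.1, 163.2]), (0.72, 84, [275.7, 161.0]), (0.72, 97, [274.7, 156.3])]
wrist [(0.68, 117, [282.6, 197.6]), (0.72, 117, [282.6, 193.1]), (0.76, 117, [282.6, 188.5]), (0.72, 65, [282.6, 184.6]), (0.72, 78, [282.6, 186.5]), (0.72, 84, [282.6, 187.4]), (0.72, 97, [282.6, 189.5])]
```

View pics/z7.png

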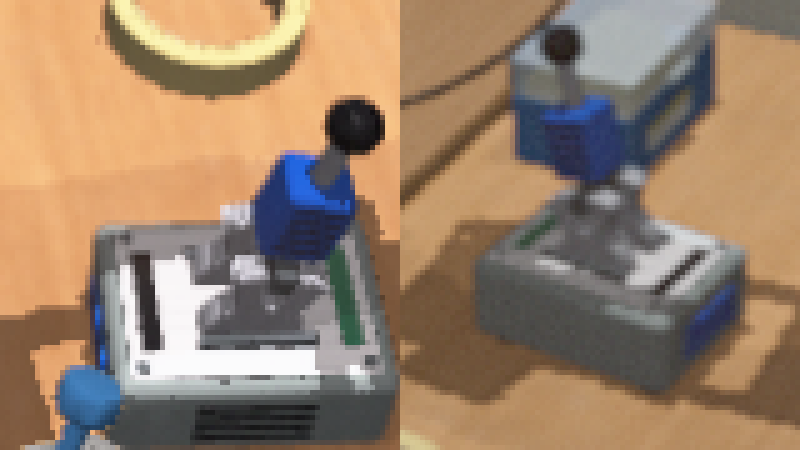

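View pics/wrist7.png

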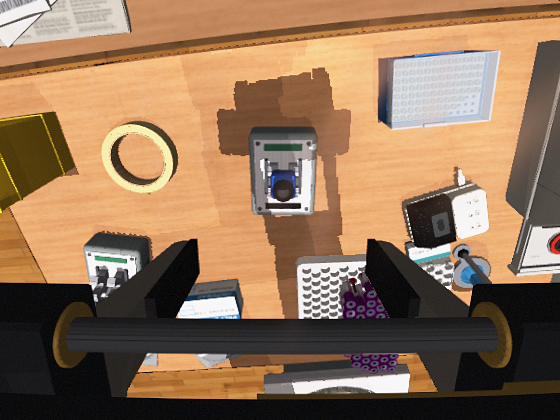

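```bash
python3 - <<'E'
from h import *
by=np.array([-np.sin(YAW),np.cos(YAW),0])
def box(a,l):
    th=a-.5; bx=np.array([np.cos(YAW),np.sin(YAW),0]); k=np.array([0,0,1.])
    L=np.sin(th)*bx+np.cos(th)*k; X=np.cos(th)*bx-np.sin(th)*k; c=np.array([HX,HY,50])+L*(65+l)
    return np.array([c+i*15*X+j*14*by+m*19*L for i in(-1,1) for j in(-1,1) for m in(-1,1)])
for n,(r0,r1,c0,c1) in (("side",(240,285,338,365)),("scene",(150,178,260,290))):
    C=cam(n)
    for tag,f,aa in (("off",f"pics/{n}0.png",0.0),("now",f"pics/{n}7.png",0.73)):
        im=cv2.imread(f).astype(int)
        if tag=="off": w=(240,285,310,345) if n=="side" else (155,195,280,310)
        else: w=(r0,r1,c0,c1)
        s=im[w[0]:w[1],w[2]:w[3]]; m=(s[...,0]>s[...,2]*1.8)&(s[...,0]>s[...,1]*1.5)&(s[...,0]>60)
        _,lab,st,_=cv2.connectedComponentsWithStats(m.astype(np.uint8)); i=1+st[1:,4].argmax(); v,u=np.where(lab==i)
        print(n,tag,"obs rows",v.min()+w[0],v.max()+w[0],"cols",u.min()+w[2],u.max()+w[2],"mean",(v.mean()+w[0]).round(1),(u.mean()+w[2]).round(1))
        for l in (0,6.5,13):
            p=proj(C,box(aa,l)); h=cv2.convexHull(p.astype(np.float32)); M=cv2.moments(h); print("  lift",l,"rows",p[:,1].min().round(1),p[:,1].max().round(1),"cols",p[:,0].min().round(1),p[:,0].max().round(1),"mean",round(M["m01"]/M["m00"],1),round(M["m10"]/M["m00"],1))
E
```

```text
side off obs rows 258 276 cols 318 337 mean 266.2 327.8
  lift 0 rows 254.6 280.4 cols 315.4 338.1 mean 267.6 326.6
  lift 6.5 rows 252.8 278.8 cols 314.1 336.9 mean 265.9 325.4
  lift 13 rows 250.9 277.1 cols 312.7 335.7 mean 264.1 324.1
side now obs rows 256 276 cols 341 360 mean 266.0 349.8
  lift 0 rows 252.9 277.3 cols 338.5 361.7 mean 265.1 349.9
  lift 6.5 rows 250.8 275.4 cols 339.6 363.0 mean 263.2 351.1
  lift 13 rows 248.7 273.5 cols 340.7 364.3 mean 261.2 352.4
scene off obs rows 165 181 cols 284 299 mean 171.5 292.1
  lift 0 rows 163.7 185.7 cols 281.9 302.9 mean 174.6 292.3
  lift 6.5 rows 162.0 184.1 cols 283.0 304.0 mean 173.0 293.4
  lift 13 rows 160.3 182.5 cols 284.0 305.1 mean 171.3 294.5
scene now obs rows 159 175 cols 268 284 mean 166.6 277.9
  lift 0 rows 158.6 177.3 cols 267.6 286.2 mean 167.9 276.9
  lift 6.5 rows 156.2 175.0 cols 267.0 285.7 mean 165.5 276.4
  lift 13 rows 153.9 172.6 cols 266.5 285.2 mean 163.2 275.9
```

```bash
python3 - <<'E'
from h import *
for n,w in (("scene",{"carton":(230,285,320,370),"tape":(222,262,205,255),"orange":(235,310,248,322)}),):
    a=cv2.imread(f"pics/{n}0.png",0).astype(int);b=cv2.imread(f"pics/{n}7.png",0).astype(int)
    for k,(r,s,c,d) in w.items(): print(k,(abs(a-b)[r:s,c:d]>40).mean())
o=ctrl.get_obs();print(o["clock"],abs(o["dq"]).max(),o["wrist_force"])
ctrl.hand_in()
E
```

```text
carton 0.039636363636363636
tape 0.0
orange 0.0
14.1167 0.0021391598905303863 [-0.66040227  0.20896002  0.70558907]
the job is handed in; nothing more can be done
```

```bash
python3 - <<'E'
import cv2,numpy as np
f=lambda i:cv2.resize(cv2.imread(f"pics/scene{i}.png")[225:290,310:375],(390,390),interpolation=3)
cv2.imwrite("pics/z9.png",np.hstack([f(0),f(7)]))
E
```

```text
(no output)
```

View pics/z9.png

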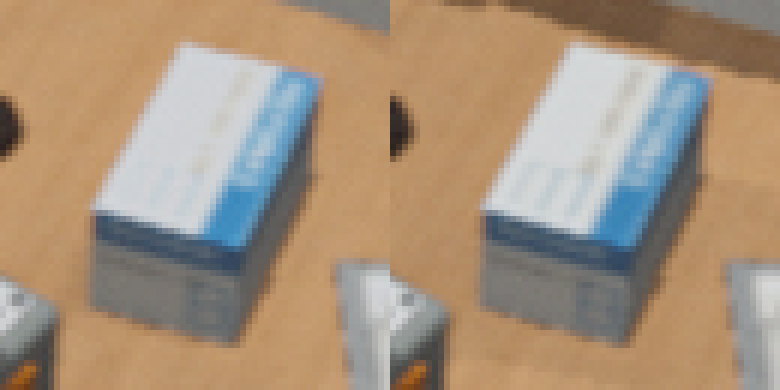

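The blue switch is on and locked, and I handed the job in at 14.1 s. I gripped the collar and lifted it about 16.5 mm against its spring. I then swung the lever past upright and pressed the collar lightly on the gate until I felt the on notch. The collar went down into it, and I released it and backed straight out.

**Checks:**
- **Collar home:** it bottomed out within about 0.3 mm of where it sat when locked off. After release, the side and scene pictures both fit a fully dropped collar.
- **Locked:** pushing towards the green side met a hard stop. A 4 mm push moved it only 0.7 mm, with about 14 N sideways. Pushing back towards off met only about 4.6 N, a weaker test. The pictures put the lever at about 0.73 rad, against a notch centre of about 0.72.
- **Robot clear:** it was still and touching nothing when I handed in.
- **Surroundings:** the orange switch and tape roll show no change in the pictures. The carton's area changed by 4 % of pixels, but side by side the carton has not moved; the arm's shadow accounts for the change.

**Disagreements:**
- The lever moved about 0.10 to 0.11 rad end to end in the notch. That fits the stated play of 0.06 rad only if it means each way, though some give in the pads is included.
- One network reading of the knob in the scene camera was about 7 pixels off. The knob itself shows where the model puts it.

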